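# Clip the kiln key to its eye

### The job

Put the kiln key away: take the wooden grip with the snap hook (not the one with the plain ring) and press the hook's sprung gate against the upright bar of the steel eye on the wooden block until the bar is inside the hook, then pull the key back in line with its grip, with a steady tug of 5 to 10 newtons for half a second, so that the bar sits in the hook's nose and the gate has sprung shut. Let go of the key lying flat on the table, still clipped; never force it against the eye with 20 newtons or more, and leave everything else where it is.

Things in the scene. Friction and masses are not known exactly. Their poses are not given: they have to be found in the camera images.
- clip_mid (a point): Middle of the kiln key's wooden grip (0.16 kg in all): a block 70 long (x) x 26 wide (y) x 34 mm high, lying flat; this point is 17 mm above its underside. x points along the grip to the snap hook, z up, y to the gate's side. The hook is a level loop of 7 mm steel wire at this height, 190 mm overall with a flat key at the tail (to x = -67 mm).
- clip_bow (a point): Seat in the hook's nose, 87 mm ahead of clip_mid on its x axis, same axes: where the bar's centre lies when drawn home. Wire centre lines from clip_mid: spine at y = -14 from x = 47 to 83, V-shaped nose with its corner at x = 97, y = 0, ending at x = 83, y = +14 (its round end at x = 79.5). Pulled to -x, the bar slides into the V and the gate springs shut.
- clip_gate (a point): Point on the shut gate's centre line where the bar is best pressed in: x = 69, y = 14 mm from clip_mid, same axes. The gate, a 6 mm rod, runs from its pivot at x = 47 to its tip at x = 78. The bar must enter at x = 66 to 74; nearer the pivot the gate jams before the bar is in. Its centre clears the nose's end once at y under +7, and is stopped hard between y = +1 (gate's stop) and -7 (spine).
- gate (a joint): Turn of the sprung gate about its upright pivot: 0 shut, growing as it is pressed into the hook, 0.8 rad at its hard stop. Pressed at clip_gate it yields from about 2 N and takes about 6 N near the stop; it springs shut by itself.
- stand: Fixed wooden block 50 (x) x 60 (y) x 58 mm (z) carrying the eye; origin under its centre, on the table. Its -x face looks towards the robot; a 6 mm foot board is behind. To be clipped the key lies along that face, its x axis to this frame's -y and its gate side (its y) to this frame's +x (key's yaw = block's yaw - 90 degrees), and is pressed to +x.
- eye_plate (a point): Centre of the steel plate on the block's -x face, 25 mm before the origin, 29 mm up, axes as the block. The eye is a staple of 7 mm rod: level rods come out here at heights 6 and 46 mm, joined by an upright bar. The bar (origin of the eye) is 30 to 54 mm out (to -x) and up to 5 mm to either side (y); this differs each time and is not measured: find it by feel or sight.
Mind the look-alikes: they are no part of the job. What is shaped like the part that bears clip_mid but red is not meant.

How it is judged:
By the outcome, as a careful person would: the job done as asked, in the order asked, and still so for the second after the job is handed in, with the robot touching nothing.
It also fails if it takes over 72 s, if anything falls off the work surface, if the arm or the gripper's body presses on something with over 40 N, if the wrist force passes 120 N, or if a joint passes its speed limit or range.

### The arm

A 6-joint arm with a two-finger parallel gripper is mounted at the origin on the work surface. World frame = base frame: x ahead of the robot, y to its left, z up, the work surface at z = 0. Lengths are in m, angles in degrees, forces in N, time in s.
With the tool pointing down it reaches from about 0.225 to 0.725 m from the base axis. Payload 3.1 kg.
Tool frame: the origin (TCP) lies midway between the tips of the shut fingers; the grasp point (between the pads) lies 19 mm behind it (ctrl.tcp_to_grasp is the distance from the TCP to the grasp point, in m); z points along the fingers, y is the line along which they close (so a half turn about z gives the same grasp; the last joint's range is limited). The gripper opens to 85 mm and grips with 20 to 120 N. Pads are 22 mm wide; open, the fingers measure 114 mm over their backs; the gripper's body (76 mm by 85 mm) begins 54 mm behind the grasp point. The pads swing forward as they close: fully open they stand 13 mm farther back than shut.
Start: joints at [59.083, 2.75, 5.684, 92.934, 0, 82.678], TCP at [0.21, 0.481, 0.231] pointing down, gripper open.
Joint ranges: [-166.93, 166.93], [-56.73, 111.36], [-69.38, 81.34], [-121.58, 131.49], [-85.45, 84.26], [-180, 180]. Speed limits (degrees/s): [159.86, 159.86, 180, 180, 180, 180].

### API

Orientations are given as [roll, pitch, yaw] about the fixed x, y, z axes, in that order (R = Rz(yaw) Ry(pitch) Rx(roll)).
In Python, from cell import ctrl, vision, job gives the robot as it stands. Calls block until the motion is done:
- ctrl.movep(position, orientation): joint-space move of the TCP to a pose.
- ctrl.line_to(position, rotation=None, vel=0.15, max_force=None): straight line of the TCP; rotation=None keeps the orientation; vel is the mean speed in m/s. With max_force (N) it stops when the force on the tool has changed by that much, and returns True; else False.
- ctrl.set_joints(angles): joint-space move.
- ctrl.grip(opening): finger opening in m; the grip force is fixed at half the most; returns when the fingers have stopped.
- ctrl.wait(seconds).
- ctrl.ik(position, orientation): joint angles nearest the present ones, or None.
- ctrl.get_state(): the state.
- vision.read_camera(name): name is "side" or "top" or "wrist"; returns a dict with "color" (480x640x3 uint8, red, green, blue), "fx", "fy", "cx", "cy" (pixels), "xyz" and "orientation" of the camera in the world; the wrist camera has in their place "hand_eye" (4x4, takes a point from camera to tool coordinates, whose origin is the TCP and whose axes are the flange's). Camera axes: x right, y down, z forward; pixel columns grow to the right and rows downward; lengths in m; the calibration is good to about 2 mm. A picture is of the moment at which its call begins: read the wrist's pose just before it. There is no depth.
A pose or a line that the arm cannot do raises ctrl.PlanningError and nothing moves.
- job.job_done(): hands the job in; it is judged then, once.
The state is a dict: "t": time; "joints": joint angles; "joint_vel": joint speeds; "effort": joint torques, N m; "position": TCP position; "tcp_rot": TCP orientation; "force": force on the tool from outside, world axes, zero at the start; "moment": the same for the moment, N m; "opening": finger opening in m; "grasp_force": force on a finger pad.
Only numpy, scipy, OpenCV 4.12 (cv2) and the standard library are available. Lean on these libraries where they do the work, as an engineer would, in place of code of your own. Each camera call takes 0.05 s, during which the arm holds its last target. There are 200 camera calls.

## Working session

There is one attempt and no reset: what is moved stays moved. The work goes in short steps, each a Python script; the robot and the scene stay as the last script left them, time stands still between calls to the robot, and variables do not carry over. Pictures are saved under pics/ and viewed, at most 10 in all, crops included, and the job is handed in when it is done.

```bash
ls; mkdir -p pics; python3 - <<'E'
from cell import ctrl,vision
import cv2,json
s=ctrl.get_state();print(s)
for n in ["top","side","wrist"]:
    c=vision.read_camera(n);cv2.imwrite(f"pics/{n}0.png",c["color"][:,:,::-1])
    print(n,{k:(v.tolist() if hasattr(v,'tolist') else v) for k,v in c.items() if k!="color"})
E
```

```text
pics
{'t': 0.0, 'joints': array([5.90845280e+01, 2.79106994e+00, 5.59128681e+00, 9.29333751e+01,
       6.07518375e-04, 8.26770551e+01]), 'joint_vel': array([-0.05953453, -0.09747856, -0.04007105,  0.03240724,  0.05617492,
       -0.03212656]), 'effort': array([ 1.89520812e-03, -3.38777983e+01,  3.20017898e+01,  2.02381174e-02,
       -2.02291435e-04,  3.37051880e-06]), 'position': array([0.2098171 , 0.48058375, 0.23013085]), 'tcp_rot': array([-1.79868005e+02, -1.75751333e-02,  1.56407452e+02]), 'force': array([-0.340809  , -0.43952272,  0.38838143]), 'moment': array([-0.0931745 ,  0.02616865, -0.02953369]), 'grasp_force': 0.0, 'opening': 0.0855411861989245}
top {'fx': 561.5736391690261, 'fy': 561.5736391690261, 'cx': 324.5120576738048, 'cy': 245.0253837735498, 'xyz': [0.2311251401636621, 0.02204014213446369, 1.1238745187574697], 'orientation': [-166.61298540815676, 0.015683811484688413, -92.20435879257545]}
side {'fx': 444.61345762627315, 'fy': 444.61345762627315, 'cx': 315.7775965766203, 'cy': 238.12200980560348, 'xyz': [0.2774296067644737, 0.4687371074820572, 0.6139102059990872], 'orientation': [-139.6069048628806, 0.34994221807684694, -157.74497819410183]}
wrist {'fx': 379.56855440536316, 'fy': 379.56855440536316, 'cx': 315.75061495880914, 'cy': 242.50513535103647, 'hand_eye': [[0.0003076088662902325, -0.9459571249958693, -0.32429157103806255, 0.08330713495807272], [0.9999998376910285, 0.00013546178171074214, 0.0005534148735783982, -0.0005684704279330655], [-0.0004795776287335631, -0.32429168863795294, 0.9459570131277864, -0.14282916051550248], [0.0, 0.0, 0.0, 1.0]]}
```

View pics/top0.png

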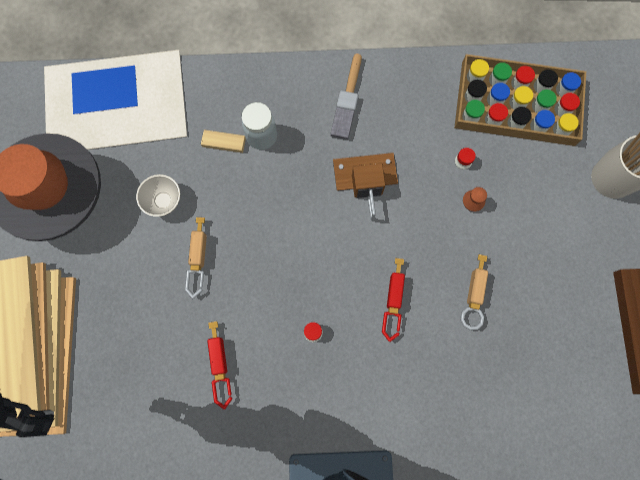

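View pics/side0.png

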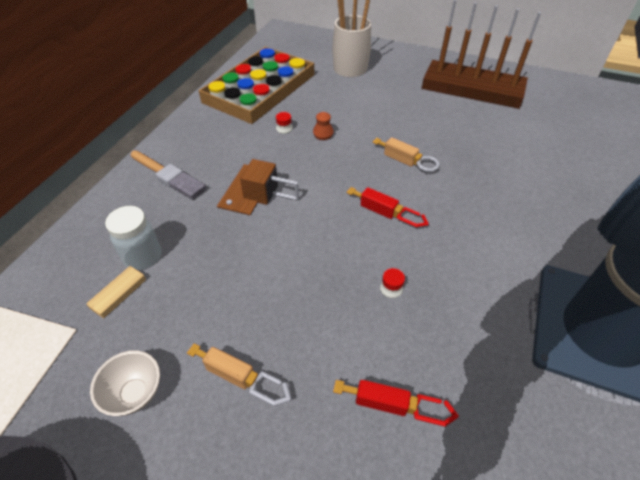

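The top view shows the kiln key with its wooden grip at (197,250) and steel hook at (195,285), pointing toward the robot. The plain-ring look-alike is at (478,290). The block is at (368,180) with its eye at (376,205). The side view agrees: key at (235,370), eye at (285,187).

```bash
cat > h.py <<'E'
import numpy as np,cv2
from scipy.spatial.transform import Rotation as R
from cell import ctrl,vision,job
def rot(e): return R.from_euler('xyz',e,degrees=True).as_matrix()
def cam(n):
    s=ctrl.get_state(); c=vision.read_camera(n)
    if n=="wrist":
        T=np.eye(4);T[:3,:3]=rot(s['tcp_rot']);T[:3,3]=s['position'];T=T@np.array(c['hand_eye'])
        c['R'],c['o']=T[:3,:3],T[:3,3]
    else: c['R'],c['o']=rot(c['orientation']),np.array(c['xyz'])
    return c
def ray(c,uv,z):
    uv=np.atleast_2d(np.asarray(uv,float))
    d=np.c_[(uv[:,0]-c['cx'])/c['fx'],(uv[:,1]-c['cy'])/c['fy'],np.ones(len(uv))]@c['R'].T
    return c['o']+d*((z-c['o'][2])/d[:,2])[:,None]
def pix(c,p):
    q=(np.atleast_2d(p)-c['o'])@c['R']
    return np.c_[q[:,0]/q[:,2]*c['fx']+c['cx'],q[:,1]/q[:,2]*c['fy']+c['cy']]
def hsvmask(c,lo,hi,box=None):
    m=cv2.inRange(cv2.cvtColor(c['color'],cv2.COLOR_RGB2HSV),np.array(lo),np.array(hi))
    if box:
        k=np.zeros_like(m);x0,y0,x1,y1=box;k[y0:y1,x0:x1]=m[y0:y1,x0:x1];m=k
    return m
def save(c,n): cv2.imwrite(f"pics/{n}.png",c['color'][:,:,::-1])
E
python3 - <<'E'
from h import *
c=cam("top")
print("hsv grip",cv2.cvtColor(c['color'],cv2.COLOR_RGB2HSV)[250,197],"block",cv2.cvtColor(c['color'],cv2.COLOR_RGB2HSV)[180,368],"board",cv2.cvtColor(c['color'],cv2.COLOR_RGB2HSV)[163,345])
m=hsvmask(c,(8,70,130),(22,255,255),(175,210,220,300))
k=max(cv2.findContours(m,0,1)[0],key=cv2.contourArea);r=cv2.minAreaRect(k);print(r)
b=ray(c,cv2.boxPoints(r),0.034);print(b.round(3),b.mean(0).round(3))
print("bar",ray(c,[[376,205],[374,216]],.046).round(3))
print("block mid",ray(c,[[369,179]],.058).round(3))
B=ray(c,[[334,163],[396,153],[336,195],[398,185]],.006);print("board",B.round(3))
g=ray(c,[[197,250],[195,285]],.02);print(g.round(3))
E
```

```text
hsv grip [ 17 115 209] block [ 14 150 138] board [ 14 149 135]
((195.97525024414062, 243.2475128173828), (12.537468910217285, 53.63250732421875), 5.710593223571777)
[[0.452 0.285 0.034]
 [0.561 0.277 0.034]
 [0.557 0.251 0.034]
 [0.448 0.261 0.034]] [0.504 0.269 0.034]
bar [[ 0.566 -0.094  0.046]
 [ 0.543 -0.089  0.046]]
block mid [[ 0.617 -0.082  0.058]]
board [[ 0.675 -0.015  0.006]
 [ 0.692 -0.148  0.006]
 [ 0.603 -0.016  0.006]
 [ 0.62  -0.147  0.006]]
[[0.493 0.27  0.02 ]
 [0.422 0.273 0.02 ]]
```

```bash
cat > a.py <<'E'
from h import *
ctrl.movep([0.565,-0.075,0.19],[180,0,-83]); ctrl.wait(0.3)
c=cam("wrist"); save(c,"w_stand"); np.savez("c1",**c)
ctrl.movep([0.47,0.270,0.15],[180,0,175]); ctrl.wait(0.3)
c=cam("wrist"); save(c,"w_key"); np.savez("c2",**c)
print(ctrl.get_state()['t'])
a=cv2.imread("pics/w_stand.png");b=cv2.imread("pics/w_key.png")
E
python3 a.py
```

```text
5.825
```

View pics/w_stand.png

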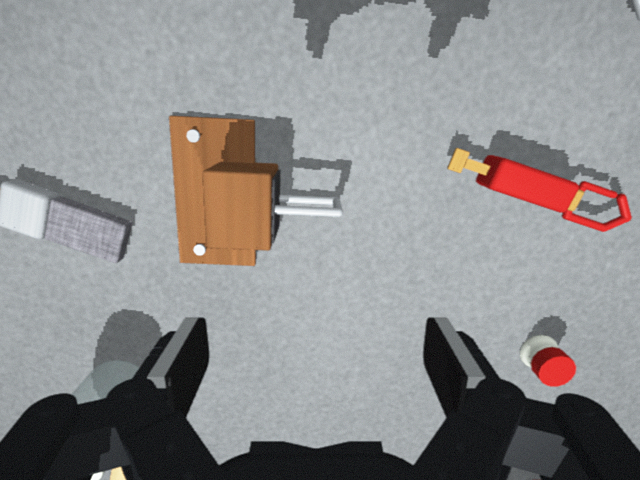

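View pics/w_key.png

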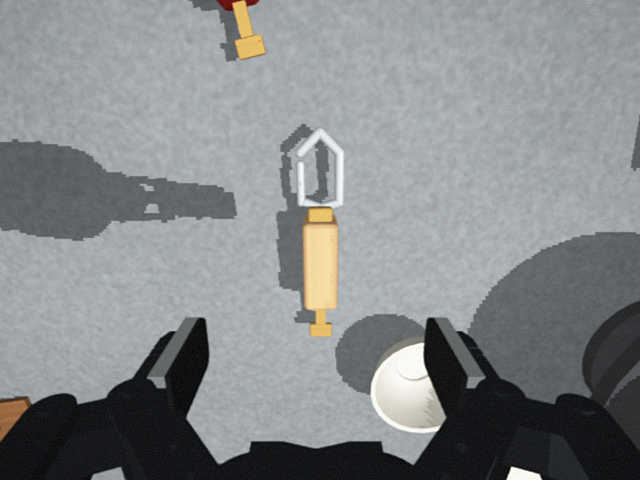

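Stand view: the board runs along (170,116)–(181,265), the block top is around (240,205), and the eye's upper rod goes from (275,212) to its end at (341,212). Key view: the grip centre is about (320,264), the hook nose is at (320,132), and the gate is on the left at (301,180), which matches the described y side.

```bash
cat > b.py <<'E'
from h import *
def ld(f):
    d=np.load(f);return {k:d[k] for k in d.files}
c=ld("c2.npz")
m=hsvmask(c,(8,60,130),(25,255,255),(295,219,345,312))
k=max(cv2.findContours(m,0,1)[0],key=cv2.contourArea);r=cv2.minAreaRect(k);b=ray(c,cv2.boxPoints(r),.034)
print(r,b.round(4).tolist(),b.mean(0).round(4))
print("nose",ray(c,[[320,130],[320,132]],.0175).round(4).tolist(),"hookbase L/R",ray(c,[[302,203],[340,203]],.017).round(4).tolist())
print("tail",ray(c,[[320,330]],.017).round(4))
c=ld("c1.npz")
P=ray(c,[[170,116],[181,265],[255,265]],.006);print("board",P.round(4).tolist())
d=P[0]-P[1];print("yaw",np.degrees(np.arctan2(d[1],d[0]))-90)
m=cv2.inRange(cv2.cvtColor(c['color'],cv2.COLOR_RGB2HSV),np.array((0,0,160)),np.array((180,40,255)))
k=m[190:225,272:350];
g=cv2.cvtColor(c['color'],cv2.COLOR_RGB2GRAY)
print(g[194:220,282:348:4])
print("rod",ray(c,[[275,212],[341,212]],.046).round(4).tolist(),"low",ray(c,[[335,201]],.006).round(4))
print("blocktop",ray(c,[[206,163],[279,165],[270,249],[204,245]],.058).round(4).tolist())
E
python3 b.py; python3 -c "
import cv2;a=cv2.imread('pics/w_stand.png')[150:265,190:350];cv2.imwrite('pics/crop.png',cv2.resize(a,None,fx=5,fy=5,interpolation=2))"
```

```text
((319.5, 265.0), (92.0, 35.0), 90.0) [[0.4571, 0.2607, 0.034], [0.4592, 0.2853, 0.034], [0.5323, 0.2802, 0.034], [0.5299, 0.2534, 0.034]] [0.4946 0.2699 0.034 ]
nose [[0.3988, 0.2785, 0.0175], [0.4001, 0.2784, 0.0175]] hookbase L/R [[0.4494, 0.2609, 0.017], [0.4519, 0.2889, 0.017]]
tail [[0.5584 0.2651 0.017 ]]
board [[0.6931, -0.1408, 0.006], [0.6832, -0.0096, 0.006], [0.6149, -0.018, 0.006]]
yaw -175.67135569958646
[[116 113 116 112 108 103 107 105 104 106 113 101 110 110 107 139 182]
 [141 140 139 123 122 114 110 113 106 108 110 104 110 107 110 175 187]
 [159 155 160 159 149 145 141 140 127 115 113 114 118 116 108 184 192]
 [170 166 198 195 192 181 175 163 159 154 154 140 138 130 115 190 189]
 [177 175 232 230 225 217 212 203 197 185 186 176 168 127 121 187 190]
 [160 164 246 241 239 236 235 235 229 226 221 217 210 117 129 186 184]
 [143 138 254 246 244 245 242 245 242 241 236 236 234 110 131 186 179]
 [120 144 244 243 249 252 253 252 249 244 241 243 244 106 125 181 176]
 [106 174 222 226 234 239 240 240 241 242 249 250 250 107 129 178 178]
 [101 138 180 185 193 202 217 221 224 22
[... 669 characters left out ...]

 [231 237 240 243 243 244 248 252 253 251 250 244 243 242 241 180 184]
 [170 197 218 213 220 226 233 238 240 239 241 242 249 248 248 185 183]
 [126 173 183 182 183 191 197 207 211 214 223 227 233 240 238 191 177]
 [125 173 174 172 183 183 180 187 184 186 181 189 199 216 216 186 185]
 [130 175 175 183 182 182 186 182 175 171 177 178 181 188 189 186 182]
 [153 172 177 175 183 185 182 182 175 178 176 180 176 175 178 183 180]
 [157 175 173 178 177 179 180 182 175 179 185 186 180 179 180 184 180]]
rod [[0.5978, -0.0816, 0.046], [0.5469, -0.0879, 0.046]] low [[ 0.5495 -0.0872  0.006 ]]
blocktop [[0.649, -0.1147, 0.058], [0.5971, -0.1197, 0.058], [0.5981, -0.0551, 0.058], [0.6487, -0.0521, 0.058]]
```

View pics/crop.png

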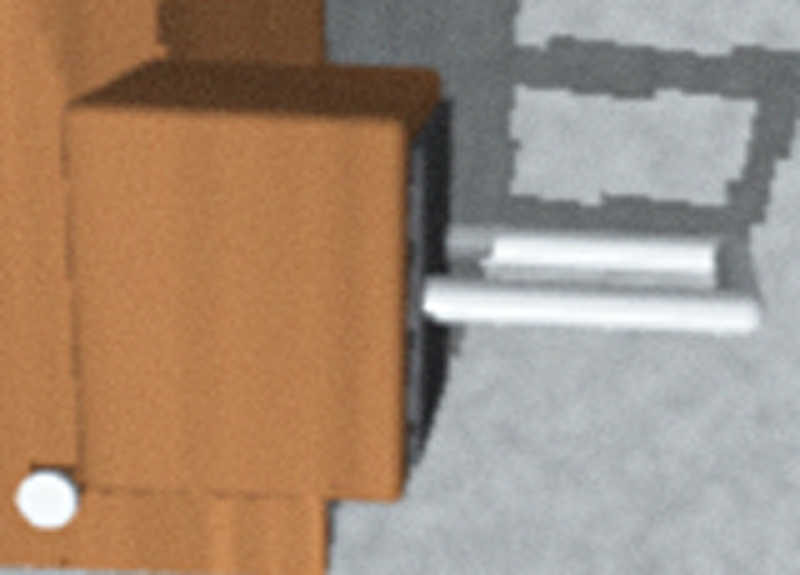

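The crop shows the block top corners at about (205,171), (271,174), (270,249) and (207,248). The upper rod's centre line runs (276,210)–(341.6,213), and the upright bar is at the right-hand end.

```bash
cat > b2.py <<'E'
from h import *
d=np.load("c1.npz");c={k:d[k] for k in d.files}
def ang(P): v=P[1]-P[0];return np.degrees(np.arctan2(v[1],v[0]))
for n,uv,z in [("rod",[[341.6,213.2],[276,210]],.046),("front",[[270.5,249],[271,174]],.058),("back",[[207,248],[205,171]],.058),("sideS",[[271,174],[205,171]],.058),("sideN",[[270,249],[207,248]],.058),("boardback",[[181,265],[170,116]],.006),("boardfront",[[255,265],[255,120]],.006)]:
    P=ray(c,uv,z);print(n,P.round(4).tolist(),round(ang(P),2),round(np.linalg.norm(P[1]-P[0]),4))
E
python3 b2.py
```

```text
rod [[0.5463, -0.087, 0.046], [0.5972, -0.0833, 0.046]] 4.16 0.0511
front [[0.5978, -0.0551, 0.058], [0.6022, -0.1126, 0.058]] -85.54 0.0576
back [[0.6463, -0.05, 0.058], [0.6495, -0.1089, 0.058]] -86.9 0.059
sideS [[0.6022, -0.1126, 0.058], [0.6495, -0.1089, 0.058]] 4.44 0.0474
sideN [[0.5981, -0.0551, 0.058], [0.6463, -0.05, 0.058]] 6.06 0.0485
boardback [[0.6832, -0.0096, 0.006], [0.6931, -0.1408, 0.006]] -85.67 0.1316
boardfront [[0.6149, -0.018, 0.006], [0.624, -0.1462, 0.006]] -85.95 0.1285
```

```bash
cat >> h.py <<'E'
BAR=np.array([.5498,-.0867]); YAW=4.3-90
X=np.array([np.cos(np.radians(YAW)),np.sin(np.radians(YAW))]); Y=np.array([-X[1],X[0]])
GX=0.010   # grasp point's x in the key
ZH=0.005   # TCP height when the key is held just above the table
def tcp_for(bx,by,z=None,bar=None):  # TCP position that puts the bar at (bx,by) in the key frame
    p=(BAR if bar is None else bar)+(GX-bx)*X-by*Y
    return [p[0],p[1],ZH if z is None else z]
E
cat > g.py <<'E'
from h import *
k=np.radians(175.2); g=np.array([.497,.2700])+.010*np.array([np.cos(k),np.sin(k)])
ctrl.grip(0.06)
ctrl.movep([*g,.07],[180,0,175.2])
print(ctrl.line_to([*g,.002],vel=.08,max_force=8))
ctrl.grip(0.0); s=ctrl.get_state(); print(s['position'],s['tcp_rot'],s['opening'],s['grasp_force'],s['force'])
ctrl.line_to([*g,.12])
ctrl.movep(tcp_for(.070,.045,.12),[180,0,YAW])
ctrl.line_to(tcp_for(.070,.045),vel=.1,max_force=8); ctrl.wait(.3)
c=cam("wrist");save(c,"held");np.savez("c3",**c)
s=ctrl.get_state();print(s['t'],s['position'],s['tcp_rot'],s['opening'],s['grasp_force'],s['force'])
print("pred bar top,bot",pix(c,[[*BAR,.046],[*BAR,.006]]))
E
python3 g.py
```

```text
False
[0.48780982 0.27120632 0.00288932] [1.79947424e+02 9.52337736e-02 1.75202731e+02] 0.025549714152568764 59.46909964084625 [0.4735312  0.08555201 2.59292976]
12.6 [ 0.50066739 -0.03026963  0.00531639] [-1.79967290e+02 -7.04387998e-03 -8.56987526e+01] 0.025123314067337334 58.89738321304321 [-0.20253325  0.01872496 -2.95721582]
pred bar top,bot [[154.29374777 206.34268045]
 [197.13952538 181.22873332]]
```

View pics/held.png

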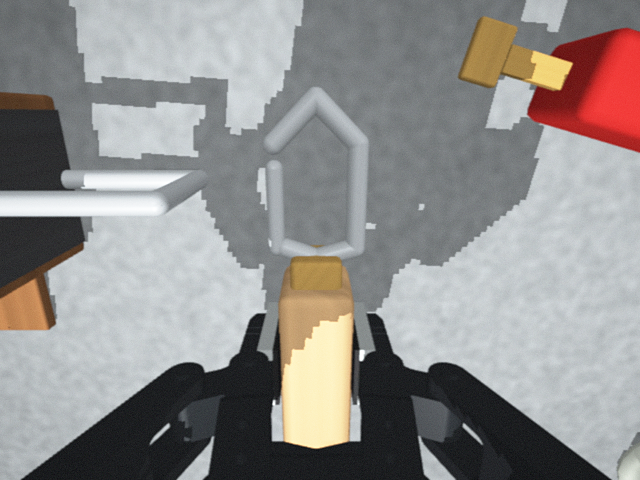

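In the held view the bar runs from its top at (157,204) to its foot at (200,180). The hook's nose corner is at (317,94), the gate's tip at (273,162), the gate's pivot end at (278,246) and the spine at x≈361. The key is straight in the gripper.

```bash
cat > m.py <<'E'
from h import *
d=np.load("c3.npz");c={k:d[k] for k in d.files}
t=ray(c,[[157,204]],.046)[0];b=ray(c,[[200,180]],.006)[0]
print("bar",t.round(4),b.round(4));zh=.019
bar=(b+(t-b)*(zh-.006)/.04)[:2]
s=np.array([ .50066739,-.03026963]);  # TCP
mid=s-GX*X
for n,uv in [("nose(97,0)",[317,95]),("noseend(83,14)",[275,140]),("gatepiv(47,14)",[279,247]),("gatetip(78)",[273,162]),("spine(47,-14)",[360,248]),("spine(83,-14)",[360,145])]:
    p=ray(c,[uv],zh)[0][:2]-mid;print(n,round(p@X*1e3,1),round(p@Y*1e3,1))
p=bar-mid;print("bar in key",p@X*1e3,p@Y*1e3)
E
python3 m.py
```

```text
bar [ 0.549  -0.0874  0.046 ] [ 0.5487 -0.0872  0.006 ]
nose(97,0) 99.7 -0.2
noseend(83,14) 85.8 13.7
gatepiv(47,14) 48.4 13.5
gatetip(78) 78.7 14.6
spine(47,-14) 48.0 -15.8
spine(83,-14) 84.2 -14.4
bar in key 70.48221528773804 43.73537165627291
```

```bash
sed -i 's/^BAR=.*; YAW/BAR=np.array([.5488,-.0873]); YAW/; s/^GX=0.010/GX=0.0085/' h.py
cat > p.py <<'E'
from h import *
def rep(n):
    s=ctrl.get_state(); f=s['force'][:2]; p=BAR-(s['position'][:2]-GX*X)
    print(n,"t%.1f bar in key (%.1f %.1f) z%.4f F along X %.2f Y %.2f z %.2f open %.4f"%(s['t'],p@X*1e3,p@Y*1e3,s['position'][2],f@X,f@Y,s['force'][2],s['opening']))
if __name__=="__main__":
    rep("start")
    ctrl.line_to(tcp_for(.070,.024),vel=.06,max_force=6); rep("near")
    for y in (.018,.015,.012,.010,.008,.006,.004):
        h=ctrl.line_to(tcp_for(.070,y),vel=.02,max_force=8); rep((y,h))
        s=ctrl.get_state()
        if h or abs(s['force'][:2]@Y)>11: break
E
python3 p.py
```

```text
start t12.6 bar in key (69.0 43.7) z0.0053 F along X -0.03 Y -0.20 z -2.96 open 0.0251
near t13.1 bar in key (70.1 23.7) z0.0049 F along X -0.64 Y 0.54 z -1.51 open 0.0255
(0.018, False) t13.5 bar in key (70.2 18.8) z0.0047 F along X -0.36 Y -2.12 z -0.96 open 0.0252
(0.015, False) t13.8 bar in key (70.2 15.4) z0.0047 F along X -0.79 Y -2.86 z -1.67 open 0.0247
(0.012, False) t14.1 bar in key (69.9 12.4) z0.0047 F along X 0.28 Y -3.19 z -1.85 open 0.0250
(0.01, False) t14.4 bar in key (69.8 10.4) z0.0047 F along X 0.73 Y -4.05 z -2.39 open 0.0252
(0.008, False) t14.6 bar in key (70.1 8.4) z0.0047 F along X 0.18 Y -5.02 z -1.97 open 0.0253
(0.006, False) t14.9 bar in key (70.4 6.2) z0.0048 F along X -0.64 Y -3.97 z -2.51 open 0.0252
(0.004, False) t15.1 bar in key (70.4 4.1) z0.0049 F along X -1.94 Y -4.72 z -3.51 open 0.0254
```

```bash
cat > q.py <<'E'
from p import *
h=ctrl.line_to(tcp_for(.070,.0025),vel=.02,max_force=5); rep(("in",h))
for bx,by in ((.074,.0025),(.078,.0025),(.081,.002),(.084,.001)):
    h=ctrl.line_to(tcp_for(bx,by),vel=.03,max_force=4); rep((bx,h))
    if h: break
E
python3 q.py
```

```text
('in', False) t15.4 bar in key (70.3 2.7) z0.0049 F along X -1.42 Y -5.51 z -2.70 open 0.0248
(0.074, False) t15.7 bar in key (75.0 1.4) z0.0055 F along X -4.67 Y -2.67 z -2.30 open 0.0251
(0.078, False) t15.9 bar in key (77.1 0.4) z0.0061 F along X -0.88 Y -0.43 z -1.21 open 0.0254
(0.081, False) t16.2 bar in key (80.7 1.3) z0.0055 F along X 0.72 Y -0.96 z -1.97 open 0.0254
(0.084, False) t16.5 bar in key (84.1 0.9) z0.0050 F along X -0.93 Y -0.41 z -0.59 open 0.0250
```

```bash
cat > u.py <<'E'
from p import *
ctrl.line_to(tcp_for(.084,.0005,.0033),vel=.03); rep("low")
def fx(n=6):
    v=[]
    for _ in range(n): v.append(ctrl.get_state()['force'][:2]@X); ctrl.wait(.02)
    return np.mean(v),np.min(v),np.max(v)
f0=fx()[0];print("base",f0)
bx=.084
while bx<.096:
    bx+=.0005
    h=ctrl.line_to(tcp_for(bx,.0005,.0033),vel=.01,max_force=6); f=fx(); print(round(bx,4),h,np.round(f,2))
    if f[0]>6.8: break
rep("tug")
for _ in range(5): print(np.round(fx(8),2))
rep("end")
E
python3 u.py
```

```text
low t16.7 bar in key (84.0 0.7) z0.0030 F along X -0.36 Y 0.32 z -0.94 open 0.0250
base -0.286593874639914
0.0845 False [-0.12 -0.64  0.17]
0.085 False [ 0.   -0.33  0.24]
0.0855 False [-0.29 -0.67  0.44]
0.086 False [ 0.01 -0.74  1.02]
0.0865 False [ 0.15 -0.35  1.35]
0.087 False [1.11 0.62 1.72]
0.0875 False [2.55 1.53 3.76]
0.088 False [4.91 4.46 5.4 ]
0.0885 False [6.38 6.13 6.99]
0.089 False [7.59 6.86 8.38]
tug t20.3 bar in key (87.4 0.2) z0.0034 F along X 7.06 Y 1.15 z -3.42 open 0.0249
[7.36 6.85 7.98]
[6.93 6.36 8.11]
[7.43 6.88 7.96]
[7.19 6.55 8.08]
[7.21 6.53 8.08]
end t21.0 bar in key (87.4 0.2) z0.0034 F along X 8.03 Y 1.33 z -2.44 open 0.0250
```

```bash
cat > r.py <<'E'
from p import *
ctrl.line_to(tcp_for(.0872,.0005,.0033),vel=.01); rep("relaxed")
h=ctrl.line_to(tcp_for(.0872,.0005,.0020),vel=.01,max_force=3); rep(("down",h))
ctrl.grip(.05); rep("open")
s=ctrl.get_state()['position']
print(ctrl.line_to([s[0],s[1],.15],vel=.1,max_force=6)); ctrl.wait(.3)
c=cam("wrist");save(c,"done");rep("up")
E
python3 r.py
```

```text
relaxed t21.3 bar in key (87.3 0.3) z0.0035 F along X 3.90 Y 1.59 z -2.16 open 0.0247
('down', True) t21.5 bar in key (87.2 0.1) z0.0029 F along X -1.05 Y 0.03 z 4.20 open 0.0252
open t21.9 bar in key (86.2 1.2) z0.0012 F along X -0.14 Y -0.41 z 0.08 open 0.0500
False
up t23.9 bar in key (86.2 1.3) z0.1498 F along X 0.30 Y -0.08 z 0.70 open 0.0501
```

View pics/done.png

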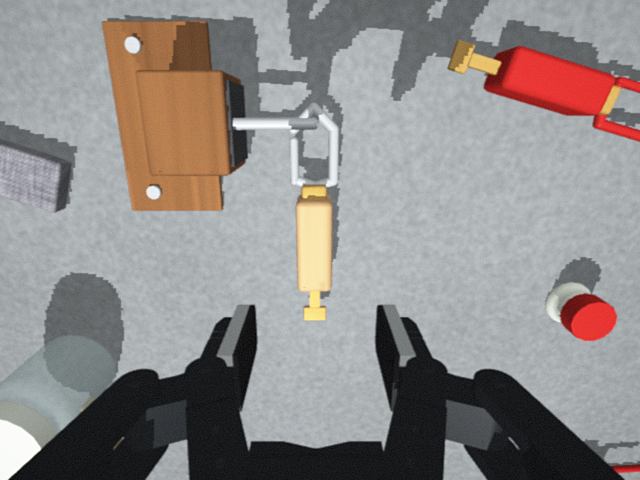

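The picture shows the key lying flat at (314,245). The eye's bar, with its top at (312,123), is inside the hook's nose, the gate at (295,160) is shut and straight, and nothing else has moved.

```bash
python3 -c "
from cell import job
print(job.job_done())"
```

```text
the job is handed in; nothing more can be done
None
```

The kiln key is clipped onto the eye with its gate shut, after a steady pull of about 7 N held for roughly 0.8 s; it was left lying flat and untouched, and the job was handed in at about 24 s.

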